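# Walk the pipe rest up to the jig and clamp the pipe

## Task

Walk the heavy pipe rest, with the pipe lying in it, up to the holding jig by pushing its two rear corners in turn (the pipe's collar bars the middle), until its front stands flush against the jig's stop plate and the pipe's end lies over the middle of the padded support bar, under the raised clamp. Then swing the clamp's handle upright until it locks, so that its foot holds the pipe down. Slide the rest without lifting it or shifting the pipe in it, and leave the other things on the bench alone.

Things in the scene. Friction and masses are not known exactly. Their poses are not given: they have to be found in the camera images.
- rest: the pipe rest: a bare aluminium V-block 190 mm across (its x), 100 mm front to back (its y), 62 mm high, about 2.5 kg (varies), loose on the bench. Origin: centre of its underside; +y is its front, which goes to the jig; z up. It stands on two foot strips at x = -80 and +80 mm, so that pushing one rear corner swings it about its other end. The V for the pipe runs along y in the middle
- rest_rear_l (a point): rear face of the rest, 15 mm in from its -x edge (x -80, y -50, z 40 mm in the rest's frame): a place to push. Nearer the middle than about 65 mm the pipe's collar hangs behind the rear face and bars the way from above
- rest_rear_r (a point): the like place at the +x end (x +80, y -50, z 40 mm in the rest's frame)
- rest_front_l (a point): lower front corner of the rest at its -x end (x -95, y +50, z 14 mm in the rest's frame)
- rest_front_r (a point): lower front corner of the rest at its +x end (x +95, y +50, z 14 mm in the rest's frame)
- rest_seat (a point): point of the rest where the middle of the pipe belongs (62 mm above its underside, over its centre)
- pipe_mid (a point): point on the axis of the black plastic pipe, over the rest's centre at the start (within 4 mm). The pipe, 63 mm in diameter, 0.34 kg, just lies in the V along the rest's y, its axis 62 mm above the bench; it reaches 150 mm forward of this point. From 72 to 90 mm behind this point it has a collar of 102 mm diameter (11 to 113 mm above the bench), 22 mm clear of the rest's rear face
- pipe_end (a point): centre of the pipe's plain front end
- jig: the fixed holding jig. Origin: bench height, middle of its blue stop plate's face (vertical, 220 mm wide, 28 mm high); +y runs into the jig, away from the rest; x along the plate. Rubber-padded support bar at y 37 to 87 mm, 110 mm wide, top at z 29 mm, just below the pipe. Clamp pedestal from y 132 mm. Parts behind the clamp (y 200 to 410) are up to 90 mm high. Rest home: its origin at y = -50 mm
- handle_grip (a point): point on the axis of the clamp handle's round grip (20 mm thick, its round end 30 mm beyond this point); z along the handle to its end. Open: it leans 0.93 rad from upright towards the jig's +y, this point at y 258, z 179 mm in the jig's frame (x 0). Closed: at its stop, a hair past upright, y 166, z 241 mm, where it locks; short of that the foot springs it back. Push it to the jig's -y, 5 to 10 N
- handle_pin (a point): pin at the lower end of the handle, on which it turns, 105 mm below handle_grip along the handle; as the clamp closes it moves from y 174, z 117 mm (open) to y 172, z 136 mm (closed) in the jig's frame
- clamp_arm (a joint): angle of the clamp's pressing arm (rad): 0 = level, closed, pressing; 0.8 = raised, open. The handle moves it through a toggle linkage that locks itself when the handle is upright
- clamp_foot: the clamp's sprung rubber foot on the end of the pressing arm, 50 mm across by 26 mm. Closed, it presses on top of the pipe at y = 62 mm in the jig's frame
- pipe: the same pipe as pipe_mid; same origin
- coupler: bystander: black pipe coupler, a tube 82 mm in diameter and 85 mm high, standing; origin at the centre of its underside
- spanner: bystander: steel spanner 200 mm long lying flat; origin at the middle of its underside
- end_cap: bystander: grey pipe cap 68 mm in diameter, 47 mm high; origin at the centre of its underside

How it is judged:
By the outcome, as a careful person would: the job done as asked, in the order asked, and still so for the second after the job is handed in, with the robot touching nothing.
It also fails if it takes over 61 s, if anything falls off the work surface, if the arm or the gripper's body presses on something with over 40 N, if the wrist force passes 120 N, or if a joint passes its speed limit or range.

## Robot

A 6-joint arm with a two-finger parallel gripper is mounted at the origin on the work surface. World frame = base frame: x ahead of the robot, y to its left, z up, the work surface at z = 0. Lengths are in mm, angles in rad, forces in N, time in s.
With the tool pointing down it reaches from about 375 to 925 mm from the base axis. Payload 5.7 kg.
Tool frame: the origin (TCP) lies at the very end of the fingers, on their centre line; the grasp point (between the pads) lies 19 mm behind it; z points along the fingers, y is the direction in which the jaws open and shut (so a half turn about z gives the same grasp; the last joint's range is limited). The gripper opens to 85 mm and grips with 20 to 120 N. Pads are 22 mm wide; open, the fingers measure 114 mm over their backs; the gripper's body (76 mm by 85 mm) begins 54 mm behind the grasp point. The pads swing forward as they close: fully open they stand 13 mm farther back than shut.
Start: joints at [1.001, 0.359, 1.51, -0, 1.272, -0.115], TCP at [263.558, 538.981, 231.267] pointing down, gripper open.
Joint ranges: [-2.97, 2.97], [-1.01, 2.36], [0.21, 2.38], [-0.96, 4.11], [0.2, 2.71], [-2.98, 2.98]. Speed limits (rad/s): [2.39, 2.39, 3.14, 3.14, 3.14, 3.14].

## Interface

Orientations are given as a rotation vector (axis times angle).
In Python, from station import bot, viewer, job_done gives the robot as it stands.
- The arm moves only by the shell command python3 -m inch 'ROWS'. ROWS is JSON, a list of rows, each a list of 3 entries, a list of its own where there are three numbers: the closure in counts, from 0 (fully open) to 255 (shut), then the shift along the tool's x, y, z in units of 30 cm (1.0 is 30 cm), then the turn, a rotation vector about the tool's x, y, z in units of pi rad (1.0 is pi rad). In form: [[fingers, [dx, dy, dz], [ax, ay, az]], ...]. A call has 1 to 5 rows; each row is the pose to reach, as a shift and turn from the pose measured when the call began, along the tool's axes at that moment, turning the shorter way round; what a row does not reach only later rows make up. A row lasts 1/8 s, in which the tool goes at most 62.5 mm and 10.7 degrees, less where a joint would pass 70% of its speed; a pose out of reach is approached as far as the arm can. A call with a number of a shift or a turn outside -1 to 1 is refused whole. A call with a gripper value outside its range is refused whole. The fingers move at their own pace and stop on an object; the grip force is fixed at half the most. Time passes only in rows, so rows that repeat a pose let the fingers close. It gives the time, the measured TCP pose, the force and the opening at its end, in the units of the state.
- bot.get_state(): the state, without advancing time (a new reading comes with each control period).
- viewer.get_image(name): name is "scene" or "side" or "wrist"; returns the picture (420x560x3 uint8, red, green, blue); there is no depth.
- viewer.calibration(name): a dict with "fx", "fy", "cx", "cy" (pixels), "k1" (the pictures are not rectified: a ray, as slopes to the right and down, at radius r is drawn at 1 + k1 r^2 times it, then the intrinsics apply), "rvec" (rotation vector, rad) and "tvec" (3), from world to camera coordinates, as OpenCV has them; the wrist camera has in their place "mount" (4x4, takes a point from camera to tool coordinates, whose origin is the TCP and whose axes are the flange's). Camera axes: x right, y down, z forward; pixel columns grow to the right and rows downward; lengths in mm; the calibration is good to about 2 mm. A picture is of the moment at which its call begins: read the wrist's pose just before it. calibration takes no time and is no camera call.
- job_done(): hands the job in, once; it reports no verdict.
The state is a dict: "time": time; "joint_pos": joint angles; "joint_vel": joint speeds; "effort": joint torques, N m; "eef_pos": TCP position; "tcp_rot": TCP orientation; "wrist_force": force on the tool from outside, world axes, zero at the start; "ft_torque": the same for the moment, N m; "width": finger opening in mm.
Only numpy, scipy, OpenCV 4.12 (cv2) and the standard library are available. Lean on these libraries where they do the work, as an engineer would, in place of code of your own. Each camera call takes 0.05 s, during which the arm holds its last target. There are 200 camera calls.

## Working session

There is one attempt and no reset: what is moved stays moved. The work goes in short steps, Python scripts to look and compute and a shell command to move; the robot and the scene stay as the last step left them, time stands still between calls to the robot, and variables do not carry over. Pictures are saved under pics/ and viewed, about 8 in all and at most 12, crops included, and the job is handed in when it is done.

```bash
ls; mkdir -p pics; cat > h.py <<'E'
import numpy as np, cv2
from station import bot, viewer
from scipy.spatial.transform import Rotation as R
def grab(n,f):
    im=viewer.get_image(n); cv2.imwrite('pics/'+f,cv2.cvtColor(im,cv2.COLOR_RGB2BGR)); return im
def ray(n,uv,st=None):
    c=viewer.calibration(n); d=np.array([(uv[0]-c['cx'])/c['fx'],(uv[1]-c['cy'])/c['fy']])
    s=d.copy()
    for _ in range(30): s=d/(1+c['k1']*(s@s))
    v=np.r_[s,1]
    if 'mount' in c:
        M=np.array(c['mount']); st=st or bot.get_state(); T=R.from_rotvec(st['tcp_rot']).as_matrix()
        return T@M[:3,3]+st['eef_pos'], T@M[:3,:3]@v
    Q=R.from_rotvec(np.ravel(c['rvec'])).as_matrix(); return -Q.T@np.ravel(c['tvec']), Q.T@v
def onz(n,uv,z,st=None):
    o,d=ray(n,uv,st); return o+d*(z-o[2])/d[2]
def proj(n,P):
    c=viewer.calibration(n); Q=R.from_rotvec(np.ravel(c['rvec'])).as_matrix()
    p=Q@np.array(P,float)+np.ravel(c['tvec']); s=p[:2]/p[2]; s=s*(1+c['k1']*(s@s))
    return np.array([s[0]*c['fx']+c['cx'],s[1]*c['fy']+c['cy']])
E
python3 - <<'E'
from h import *
print(bot.get_state())
for n in('scene','side','wrist'):
    grab(n,n+'0.png')
    c=viewer.calibration(n);print(n,c); print(ray(n,(280,210))[0])
E
```

```text
pics
{'time': 0.0, 'joint_pos': array([ 1.00089551e+00,  3.59513710e-01,  1.51143787e+00,  8.37580201e-06,
        1.27249074e+00, -1.15076026e-01]), 'joint_vel': array([-0.00046001,  0.00031361, -0.00151136,  0.00133409, -0.00022465,
        0.00118656]), 'effort': array([-2.87604074e-03, -5.27619410e+01, -2.78614372e+01, -4.70583618e-04,
        1.35446648e-02, -3.26808447e-05]), 'eef_pos': array([263.20557375, 538.43180596, 230.44633007]), 'tcp_rot': array([-7.08156763e-01, -3.06009166e+00,  2.73193510e-03]), 'wrist_force': array([ 0.33921171, -0.31101512, -0.2661067 ]), 'ft_torque': array([-0.0095043 ,  0.04921556, -0.04824572]), 'width': 84.94978224209771}
scene {'fx': 441.2625159171046, 'fy': 441.2625159171046, 'cx': 275.90110646359324, 'cy': 208.7643983353522, 'k1': 0.03258994544686685, 'rvec': array([ 1.10273531,  2.29145431, -1.05398039]), 'tvec': array([ 417.64958373, -143.84163223, 1343.29649308])}
[1149.51135145  350.33307021  745.2901791 ]
side {'fx': 462.41155172877853, 'fy': 462.41155172877853, 'cx': 281.9000399086356, 'cy': 211.45942970976438, 'k1': -0.1399114113321662, 'rvec': array([ 2.22956489, -0.13733707,  0.07637864]), 'tvec': array([-608.85844214,  121.00007098, 1155.95586597])}
[ 493.10523007 -906.81372661  810.01214875]
wrist {'fx': 372.0494260748124, 'fy': 372.0494260748124, 'cx': 283.3177921088886, 'cy': 212.41935798364628, 'k1': -0.0949987235396902, 'mount': array([[-1.17988113e-03, -9.57537860e-01, -2.88305142e-01,
         7.24821445e+01],
       [ 9.99999027e-01, -1.34422416e-03,  3.72055587e-04,
         5.02994540e-01],
       [-7.43804047e-04, -2.88304422e-01,  9.57538515e-01,
        -1.42513498e+02],
       [ 0.00000000e+00,  0.00000000e+00,  0.00000000e+00,
         1.00000000e+00]])}
[198.50055949 571.03135544 373.14891809]
```

View pics/scene0.png

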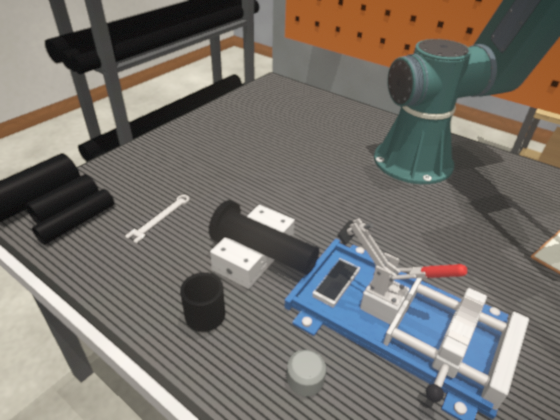

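View pics/side0.png

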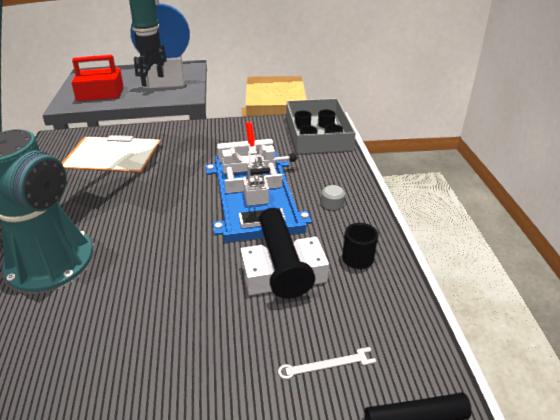

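The scene picture shows the rest at about (253,245), the jig's blue base from (290,300) to (520,330) and the red grip at (450,270). In the side picture the rest is at about (285,265), the stop plate at about (263,228) and the grip at (251,135). I need crops for corner pixels.

```bash
python3 - <<'E'
import cv2
a=cv2.imread('pics/scene0.png')[190:340,200:400]; cv2.imwrite('pics/sc.png',cv2.resize(a,None,fx=4,fy=4,interpolation=cv2.INTER_CUBIC))
a=cv2.imread('pics/side0.png')[115:305,205:375]; cv2.imwrite('pics/si.png',cv2.resize(a,None,fx=3.1,fy=3.1,interpolation=cv2.INTER_CUBIC))
E
```

```text
(no output)
```

View pics/sc.png

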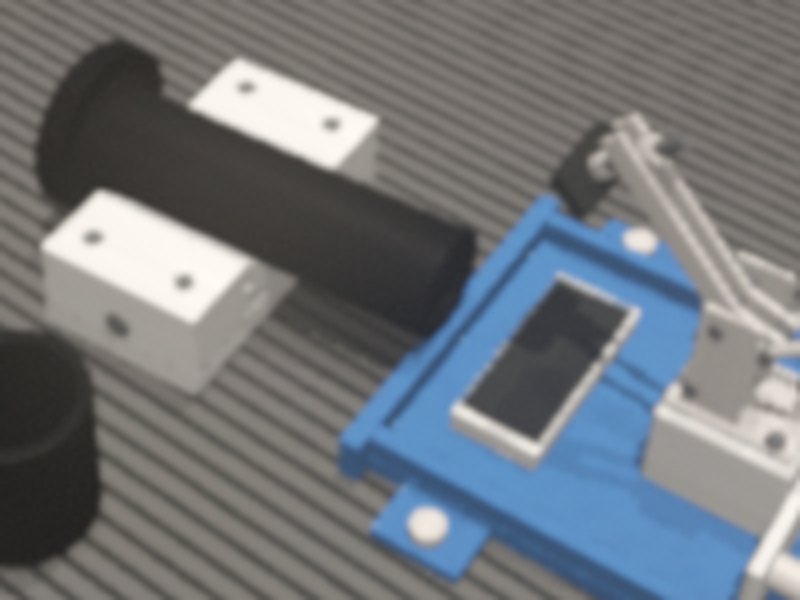

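View pics/si.png

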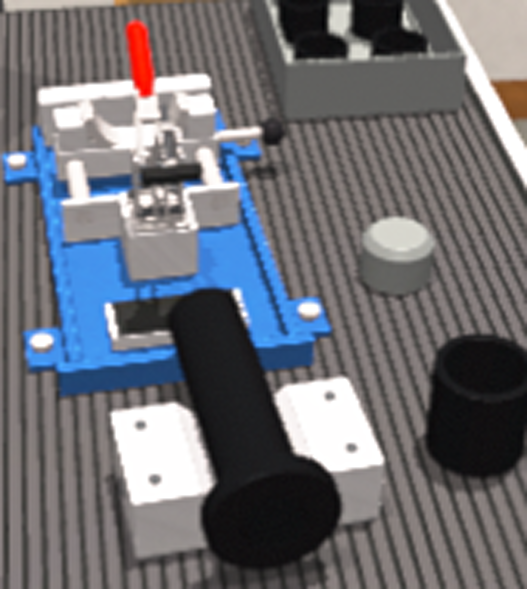

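The crops give the rest's top corners and the stop plate's top front edge: near (343,440) and far (545,197) in the scene crop, (62,375) and (310,345) in the side crop. Next I cast those rays.

```bash
python3 - <<'E'
from h import *
np.set_printoptions(precision=1,suppress=True)
S=lambda x,y:(200+(x+.5)/4-.5,190+(y+.5)/4-.5)
D=lambda x,y:(205+(x+.5)/3.1-.5,115+(y+.5)/3.1-.5)
def tri(a,b):
    o1,d1=ray('scene',S(*a));o2,d2=ray('side',D(*b));d1/=np.linalg.norm(d1);d2/=np.linalg.norm(d2)
    t=np.linalg.lstsq(np.c_[d1,-d2],o2-o1,rcond=None)[0];p=o1+d1*t[0];q=o2+d2*t[1];return (p+q)/2,np.linalg.norm(p-q)
for nm,a,b,z in [('rest +x front',(192,320),(347,378),62),('rest +x rear',(43,243),(382,458),62),('rest -x front',(378,122),(112,412),62),('rest -x rear',(240,58),(133,497),62),
 ('plate +x',(343,440),(310,345),28),('plate -x',(545,197),(62,375),28)]:
    print(nm,onz('scene',S(*a),z),onz('side',D(*b),z),*tri(a,b))
# red grip by mask
for n,f in(('scene','scene0.png'),('side','side0.png')):
    im=cv2.imread('pics/'+f).astype(int); m=((im[...,2]>130)&(im[...,1]<60)&(im[...,0]<60)).astype(np.uint8)
    k,l,s,c=cv2.connectedComponentsWithStats(m)
    for i in range(1,k):
        if s[i,4]>60: print(n,s[i],c[i])
# support bar top corners in scene z=29
print([onz('scene',S(*a),29)[:2] for a in[(455,405),(560,275),(638,315),(535,465)]])
E
```

```text
rest +x front [691.2 -65.   62. ] [691.3 -65.1  62. ] [691.3 -65.1  62. ] 0.09088720534712247
rest +x rear [ 699.9 -163.4   62. ] [ 700.6 -157.9   62. ] [ 700.6 -161.2   64.6] 1.9276091130710753
rest -x front [505.9 -81.9  62. ] [503.6 -83.1  62. ] [504.1 -82.5  60.9] 1.292225599520403
rest -x rear [ 511.8 -181.8   62. ] [ 513.4 -176.    62. ] [ 513.8 -179.4   65. ] 1.2790182144452753
plate +x [681.6  26.8  28. ] [676.8  19.2  28. ] [678.1  24.7  23.1] 0.5476228772016487
plate -x [465.2  11.7  28. ] [465.2   4.8  28. ] [464.    9.9  24.9] 2.909365559386507
side [  72   55   51   46 1617] [96.4 80.2]
side [246 122   8  24 132] [249.7 133. ]
[array([627.7,  58.7]), array([514.2,  52.1]), array([512.9, 101. ]), array([634. , 111.4])]
```

```bash
python3 - <<'E'
from h import *
np.set_printoptions(precision=3,suppress=True)
s=bot.get_state(); print(R.from_rotvec(s['tcp_rot']).as_matrix())
# yaw turn so tool x -> jig -y or jig +y or ±x
T=R.from_rotvec(s['tcp_rot']).as_matrix(); a=np.arctan2(T[1,0],T[0,0]); print('tool x yaw',a, s['joint_pos'])
E
```

```text
[[-0.898  0.439 -0.001]
 [ 0.439  0.898 -0.001]
 [ 0.    -0.001 -1.   ]]
tool x yaw 2.6867554035397854 [ 1.001  0.359  1.511  0.     1.273 -0.115]
```

```bash
cat >> h.py <<'E'
def cmd(p,yaw=None):
    s=bot.get_state(); T=R.from_rotvec(s['tcp_rot']); d=T.as_matrix().T@(np.array(p,float)-s['eef_pos'])/300
    t=np.zeros(3)
    if yaw is not None:
        y=yaw; W=np.array([[np.cos(y),np.sin(y),0],[np.sin(y),-np.cos(y),0],[0,0,-1.]])
        t=(T.inv()*R.from_matrix(W)).as_rotvec()/np.pi
    return np.round(d,3),np.round(t,3)
E
python3 - <<'E'
from h import *
print('coupler',onz('scene',(203,280),85),onz('side',(360,233),85),'spanner',[onz('scene',p,5)[:2] for p in[(185,199),(133,237)]])
print(cmd([480,350,260],3.315),cmd([695,-204,260],3.315))
E
```

```text
coupler [ 781.4059119  -100.59982751   85.        ] [792.28273844 -90.73574103  85.        ] spanner [array([ 568.09321602, -392.76987261]), array([ 746.43158284, -380.72841521])]
(array([-0.925, -0.247, -0.098]), array([-0. , -0. , -0.2])) (array([-2.38 , -1.591, -0.096]), array([-0. , -0. , -0.2]))
```

```bash
python3 -m inch '[[255,[-0.2,0,-0.1],[0,0,-0.05]],[255,[-0.4,-0.1,-0.1],[0,0,-0.1]],[255,[-0.6,-0.3,-0.1],[0,0,-0.15]],[255,[-0.75,-0.45,-0.1],[0,0,-0.2]],[255,[-0.9,-0.6,-0.1],[0,0,-0.2]]]'; python3 - <<'E'
from h import *
print(bot.get_state()['eef_pos'],cmd([695,-207,260],3.315))
E
```

```text
time: 0.78
eef_pos: [416.6, 286.8, 260.7]
tcp_rot: [0.275, -3.129, 0.002]
wrist_force: [0.6, -0.1, -0.2]
width: 0.4
[416.62532552 286.84974811 260.67045297] (array([-0.626, -1.783,  0.004]), array([-0.   , -0.   ,  0.001]))
```

```bash
python3 -m inch '[[255,[-0.07,-0.19,0],[0,0,0]],[255,[-0.14,-0.38,0],[0,0,0]],[255,[-0.21,-0.58,0],[0,0,0]],[255,[-0.28,-0.78,0],[0,0,0]],[255,[-0.35,-0.98,0],[0,0,0]]]'; python3 - <<'E'
from h import *
print(bot.get_state()['eef_pos'],cmd([695,-207,260],3.315))
E
```

```text
time: 1.4
eef_pos: [570.4, 16.5, 260.8]
tcp_rot: [0.275, -3.129, 0.002]
wrist_force: [0.2, 0.2, 0.1]
width: -0.2
[570.37776082  16.54747828 260.77663083] (array([-0.279, -0.806,  0.003]), array([-0.   , -0.   ,  0.001]))
```

```bash
python3 -m inch '[[255,[-0.07,-0.19,0],[0,0,0]],[255,[-0.14,-0.38,0],[0,0,0]],[255,[-0.21,-0.58,0],[0,0,0]],[255,[-0.28,-0.8,0],[0,0,0]],[255,[-0.28,-0.81,0],[0,0,0]]]'; python3 - <<'E'
from h import *
print(bot.get_state()['eef_pos'],cmd([695,-207,28],3.315))
E
```

```text
time: 2.02
eef_pos: [696.4, -212.3, 259.6]
tcp_rot: [0.269, -3.129, 0.003]
wrist_force: [0.4, -0.1, -0.6]
width: -0.2
[ 696.44755699 -212.26579885  259.58752119] (array([0.001, 0.02 , 0.772]), array([-0.001, -0.   , -0.001]))
```

```bash
python3 -m inch '[[255,[0,0,0.2],[0,0,0]],[255,[0,0,0.4],[0,0,0]],[255,[0,0,0.6],[0,0,0]],[255,[0,0.02,0.77],[0,0,0]],[255,[0,0.02,0.77],[0,0,0]]]'; python3 - <<'E'
from h import *
print(bot.get_state()['eef_pos'])
a=grab('side','s1.png')[200:320,220:360]; cv2.imwrite('pics/s1c.png',cv2.resize(a[...,::-1],None,fx=4,fy=4,interpolation=cv2.INTER_CUBIC))
E
```

```text
time: 2.65
eef_pos: [690.4, -203.8, 23.7]
tcp_rot: [0.27, -3.119, -0.005]
wrist_force: [-0.6, -0.3, 1.3]
width: -0.1
[ 690.40183591 -203.78473798   23.72190009]
```

View pics/s1c.png

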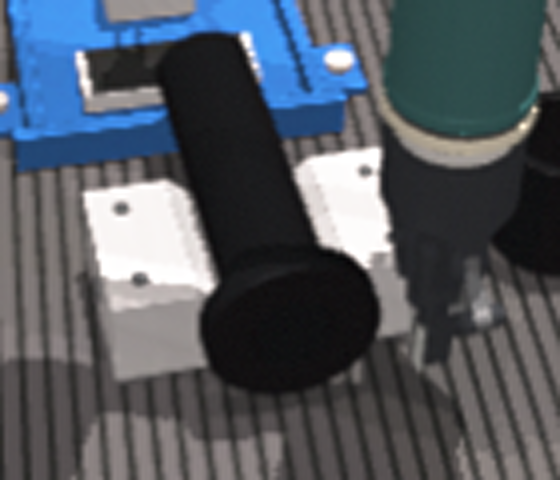

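The side crop shows the fingertip (437,360) behind the right rear corner, clear of the collar (290,320) and with the coupler to its right. Now I push.

```bash
python3 -m inch '[[255,[0,0.04,-0.015],[0,0,0]],[255,[0,0.055,-0.015],[0,0,0]],[255,[0,0.07,-0.015],[0,0,0]],[255,[0,0.085,-0.015],[0,0,0]],[255,[0,0.1,-0.015],[0,0,0]]]'; python3 -m inch '[[255,[0,0.017,0],[0,0,0]],[255,[0,0.034,0],[0,0,0]],[255,[0,0.051,0],[0,0,0]],[255,[0,0.068,0],[0,0,0]],[255,[0,0.085,0],[0,0,0]]]'
```

```text
time: 3.32
eef_pos: [688.5, -176.4, 32.1]
tcp_rot: [0.271, -3.125, 0.002]
wrist_force: [-0.2, -13.0, 0.3]
width: -0.1
time: 3.95
eef_pos: [688.3, -154.9, 32.7]
tcp_rot: [-0.271, 3.127, -0.012]
wrist_force: [8.2, -10.5, -6.4]
width: -0.2
```

```bash
python3 -m inch '[[255,[0.004,0.017,0],[0,0,0]],[255,[0.006,0.034,0],[0,0,0]],[255,[0.01,0.05,0],[0,0,0]],[255,[0.012,0.066,0],[0,0,0]],[255,[0.012,0.066,0],[0,0,0]]]'; python3 - <<'E'
from h import *
a=grab('scene','s2.png')[180:320,190:370]; cv2.imwrite('pics/s2c.png',cv2.resize(a[...,::-1],None,fx=4,fy=4,interpolation=cv2.INTER_CUBIC))
E
```

```text
time: 4.58
eef_pos: [685.6, -138.9, 33.3]
tcp_rot: [-0.27, 3.119, -0.02]
wrist_force: [8.4, -6.8, -5.9]
width: -0.1
```

View pics/s2c.png

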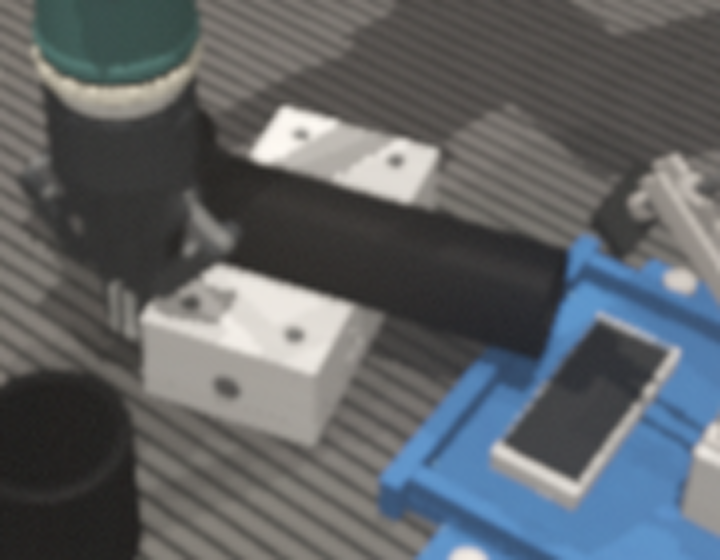

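The rest has turned left, its top corners now at crop (145,318), (315,375), (438,150) and (283,107). Next I compute its pose.

```bash
cat >> h.py <<'E'
JO=np.array([573,18.]); JA=.068
def restpose(pts,names,cam='scene'):
    L={'rr':(95,-50),'fr':(95,50),'rl':(-95,-50),'fl':(-95,50)}
    A=np.array([L[n] for n in names],float); B=np.array([onz(cam,p,62)[:2] for p in pts])
    a=A-A.mean(0); b=B-B.mean(0); th=np.arctan2((a[:,0]*b[:,1]-a[:,1]*b[:,0]).sum(),(a*b).sum())
    M=lambda t:np.array([[np.cos(t),-np.sin(t)],[np.sin(t),np.cos(t)]])
    c=B.mean(0)-M(th)@A.mean(0); res=B-(A@M(th).T+c)
    j=M(-JA)@(c-JO); print('centre',c.round(1),'th',round(th,3),'jig',j.round(1),round(th-JA,3),'res',res.round(1).tolist())
    for n,q in(('push_r',(80,-65)),('push_l',(-80,-65))): print(n,(M(th)@q+c).round(1))
    return c,th
E
python3 - <<'E'
from h import *
f=lambda x,y:(190+(x+.5)/4-.5,180+(y+.5)/4-.5)
restpose([f(145,318),f(315,375),f(438,150),f(283,107)],['rr','fr','fl','rl'])
print(bot.get_state()['eef_pos'])
E
```

```text
centre [594.2 -99.8] th 0.287 jig [  13.2 -119. ] 0.219 res [[-1.8, 0.9], [1.0, -0.4], [0.8, -0.4], [-0.0, -0.2]]
push_r [ 689.4 -139.6]
push_l [ 535.9 -184.8]
[ 685.61788517 -138.82688851   33.29499281]
```

```bash
python3 -m inch '[[255,[0.001,0.017,0],[0,0,0]],[255,[0.003,0.034,0],[0,0,0]],[255,[0.005,0.05,0],[0,0,0]],[255,[0.006,0.068,0],[0,0,0]],[255,[0.006,0.068,0],[0,0,0]]]'; python3 - <<'E'
from h import *
p=bot.get_state()['eef_pos']
# predicted rest: +20mm at right -> th .41?; compute th from advance
th=.287+ (p[1]+138.8)/160/np.cos(.35); c=np.array([594.2,-99.8])+80*(th-.287)*np.array([-np.sin(.33),np.cos(.33)])
q=c+np.array([[np.cos(th),-np.sin(th)],[np.sin(th),np.cos(th)]])@np.array([-84,-85])
print(p,th-.068,c,q, cmd([q[0],q[1],33],3.315))
E
```

```text
time: 5.25
eef_pos: [684.3, -121.5, 33.6]
tcp_rot: [-0.269, 3.112, -0.027]
wrist_force: [7.9, -5.8, -5.6]
width: -0.4
[ 684.25433981 -121.51579994   33.62086926] 0.3339982843894879 [591.21884861 -91.09654028] [ 547.17218467 -202.18610503] (array([ 0.496, -0.186, -0.002]), array([-0.006,  0.005, -0.   ]))
```

```bash
python3 -m inch '[[255,[-0.015,-0.06,0],[0,0,0]],[255,[-0.02,-0.09,-0.18],[0,0,0]],[255,[0,-0.1,-0.36],[0,0,0]],[255,[0.16,-0.15,-0.4],[-0.003,0.002,0]],[255,[0.34,-0.18,-0.4],[-0.006,0.005,0]]]'; python3 - <<'E'
from h import *
print(bot.get_state()['eef_pos'],cmd([547,-203,33],3.315))
E
```

```text
time: 5.88
eef_pos: [591.5, -192.2, 155.0]
tcp_rot: [-0.271, 3.126, -0.004]
wrist_force: [-0.6, -1.2, 0.0]
width: -0.0
[ 591.46410142 -192.23593773  155.03666211] (array([ 0.154, -0.009,  0.406]), array([-0.001,  0.001, -0.   ]))
```

```bash
python3 -m inch '[[255,[0.16,-0.01,0],[0,0,0]],[255,[0.16,-0.01,0.1],[0,0,0]],[255,[0.155,-0.01,0.28],[0,0,0]],[255,[0.155,-0.01,0.41],[0,0,0]],[255,[0.155,-0.01,0.41],[0,0,0]]]'; python3 -m inch '[[255,[0.002,0.03,0],[0,0,0]],[255,[0.005,0.055,0],[0,0,0]],[255,[0.008,0.072,0],[0,0,0]],[255,[0.009,0.089,0],[0,0,0]],[255,[0.009,0.105,0],[0,0,0]]]'
```

```text
time: 6.5
eef_pos: [544.1, -202.7, 29.2]
tcp_rot: [0.27, -3.128, -0.002]
wrist_force: [-0.4, 0.2, 0.3]
width: -0.0
time: 7.12
eef_pos: [537.3, -175.8, 30.4]
tcp_rot: [-0.276, 3.129, -0.009]
wrist_force: [-3.9, -18.2, -0.7]
width: -0.2
```

```bash
python3 -m inch '[[255,[0,0.025,0],[0,0,0]],[255,[0,0.045,0],[0,0,0]],[255,[0,0.065,0],[0,0,0]],[255,[0,0.085,0],[0,0,0]],[255,[0,0.105,0],[0,0,0]]]'; python3 - <<'E'
from h import *
a=grab('scene','s3.png')[180:320,190:370]; cv2.imwrite('pics/s3c.png',cv2.resize(a[...,::-1],None,fx=4,fy=4,interpolation=cv2.INTER_CUBIC))
E
```

```text
time: 7.75
eef_pos: [531.5, -148.3, 30.7]
tcp_rot: [0.28, -3.129, 0.018]
wrist_force: [-5.4, -16.3, -1.4]
width: -0.4
```

View pics/s3c.png

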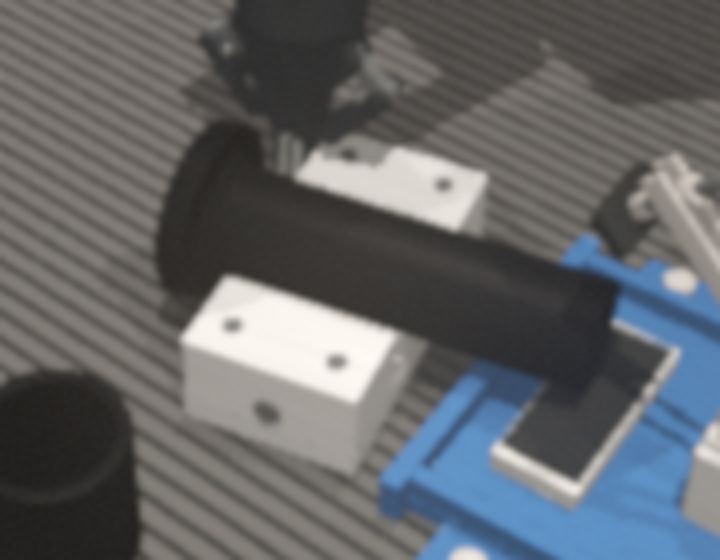

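The rest is nearer the jig, the pipe end already over the bar. Its top corners are at crop (182,338), (358,402) and (487,178), the fourth hidden by the gripper.

```bash
python3 - <<'E'
from h import *
f=lambda x,y:(190+(x+.5)/4-.5,180+(y+.5)/4-.5)
restpose([f(182,338),f(358,402),f(487,178)],['rr','fr','fl'])
print(bot.get_state()['eef_pos'])
E
```

```text
centre [593.3 -68.7] th 0.238 jig [ 14.4 -87.9] 0.17 res [[-1.3, -0.4], [-1.2, 0.5], [2.6, -0.1]]
push_r [ 686.4 -113. ]
push_l [ 530.9 -150.8]
[ 531.28676588 -147.39380494   30.73164887]
```

```bash
cat >> h.py <<'E'
def at(c,th,q,z=31):
    w=np.array(c)+np.array([[np.cos(th),-np.sin(th)],[np.sin(th),np.cos(th)]])@np.array(q,float); print(w.round(1),cmd([*w,z],3.315))
E
python3 -m inch '[[255,[0.015,-0.06,0],[0,0,0]],[255,[0.02,-0.09,-0.18],[0,0,0]],[255,[0,-0.1,-0.36],[0,0,0]],[255,[-0.16,-0.1,-0.4],[0,0,0]],[255,[-0.34,-0.1,-0.4],[0,0,0]]]'; python3 - <<'E'
from h import *
print(bot.get_state()['eef_pos']);at((593.3,-68.7),.238,(88,-88))
E
```

```text
time: 8.43
eef_pos: [639.0, -158.7, 153.9]
tcp_rot: [-0.277, 3.125, -0.02]
wrist_force: [2.0, -0.4, -0.1]
width: 0.1
[ 639.04867021 -158.66544997  153.93917702]
[ 699.6 -133.5] (array([-0.212,  0.052,  0.41 ]), array([-0.004,  0.001,  0.001]))
```

```bash
python3 -m inch '[[255,[-0.2,0.03,0],[-0.004,0,0]],[255,[-0.215,0.045,0.1],[-0.004,0,0]],[255,[-0.21,0.045,0.28],[-0.004,0,0]],[255,[-0.21,0.045,0.41],[-0.004,0,0]],[255,[-0.21,0.045,0.41],[-0.004,0,0]]]'; python3 -m inch '[[255,[0,0.04,0],[0,0,0]],[255,[0.004,0.065,0],[0,0,0]],[255,[0.013,0.085,0],[0,0,0]],[255,[0.022,0.105,0],[0,0,0]],[255,[0.031,0.125,0],[0,0,0]]]'
```

```text
time: 9.05
eef_pos: [696.2, -135.3, 27.4]
tcp_rot: [0.277, -3.125, -0.005]
wrist_force: [-0.2, -0.3, -0.1]
width: -0.1
time: 9.68
eef_pos: [686.2, -103.2, 29.9]
tcp_rot: [-0.277, 3.122, -0.006]
wrist_force: [11.6, -10.4, -5.8]
width: -0.1
```

```bash
python3 -m inch '[[255,[0.009,0.017,0],[0,0,0]],[255,[0.018,0.034,0],[0,0,0]],[255,[0.025,0.045,0],[0,0,0]],[255,[0.025,0.045,0],[0,0,0]]]';  python3 - <<'E'
from h import *
a=grab('scene','s4.png')[180:320,190:370]; cv2.imwrite('pics/s4c.png',cv2.resize(a[...,::-1],None,fx=4,fy=4,interpolation=cv2.INTER_CUBIC))
E
```

```text
time: 10.18
eef_pos: [682.2, -94.1, 32.1]
tcp_rot: [-0.276, 3.11, -0.016]
wrist_force: [9.9, -7.1, -4.9]
width: -0.2
```

View pics/s4c.png

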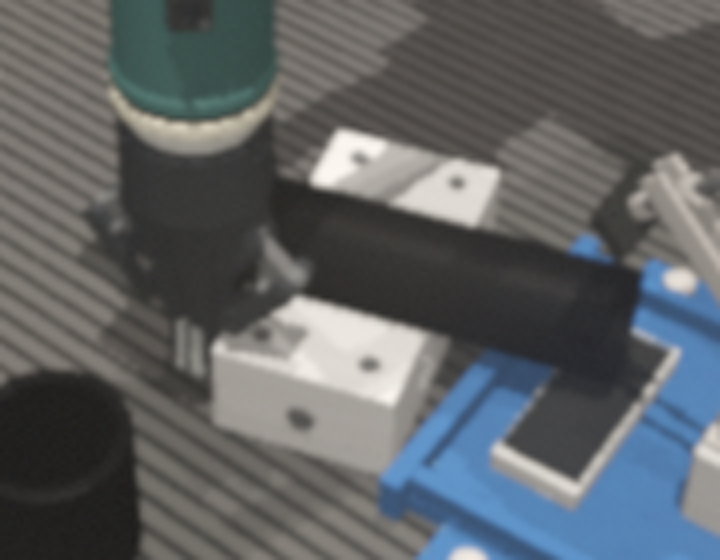

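Eighth picture: the rest's top corners are at crop (213,348), (395,405), (500,172) and (340,128), and the pipe end is over the bar near its far side.

```bash
python3 - <<'E'
from h import *
f=lambda x,y:(190+(x+.5)/4-.5,180+(y+.5)/4-.5)
c,th=restpose([f(213,348),f(395,405),f(500,172),f(340,128)],['rr','fr','fl','rl'])
print(bot.get_state()['eef_pos']);at(c,th,(-80,-88))
# plate far/near top corners again in this crop
print([onz('scene',f(*p),28)[:2] for p in[(382,490),(588,240)]],[onz('scene',f(*p),29)[:2] for p in[(495,450),(600,315),(680,350),(575,500)]])
E
```

```text
centre [586.7 -58.9] th 0.307 jig [  8.5 -77.6] 0.239 res [[-1.2, -0.2], [0.2, 1.0], [1.6, 0.1], [-0.5, -0.9]]
push_r [682.6 -96.7]
push_l [ 530.1 -145. ]
[682.24434868 -94.11302411  32.05218828]
[ 537.  -166.9] (array([ 0.519, -0.154, -0.004]), array([-0.004,  0.006,  0.001]))
[array([686.90776811,  30.22325512]), array([466.21452394,  14.36746557])] [array([630.4485666 ,  60.54894054]), array([514.24583502,  52.12370309]), array([508.96961742, 100.02632332]), array([631.41231147, 109.76249805])]
```

```bash
python3 -m inch '[[255,[-0.015,-0.06,0],[0,0,0]],[255,[-0.02,-0.09,-0.18],[0,0,0]],[255,[0,-0.1,-0.36],[0,0,0]],[255,[0.16,-0.15,-0.4],[-0.003,0.003,0]],[255,[0.34,-0.15,-0.4],[-0.005,0.006,0]]]'; python3 - <<'E'
from h import *
print(bot.get_state()['eef_pos']);at((586.7,-58.9),.307,(-79,-88))
E
```

```text
time: 10.85
eef_pos: [588.3, -157.5, 153.3]
tcp_rot: [-0.278, 3.126, 0.002]
wrist_force: [-0.6, 0.2, 1.2]
width: 0.2
[ 588.34031752 -157.46824399  153.29111657]
[ 538.  -166.7] (array([ 0.172, -0.001,  0.407]), array([0.   , 0.001, 0.001]))
```

```bash
python3 -m inch '[[255,[0.17,0,0],[0,0,0]],[255,[0.175,0,0.1],[0,0,0]],[255,[0.172,0,0.28],[0,0,0]],[255,[0.172,0,0.4],[0,0,0]],[255,[0.172,0,0.4],[0,0,0]]]'; python3 -m inch '[[255,[0,0.04,0],[0,0,0]],[255,[0.004,0.07,0],[0,0,0]],[255,[0.012,0.087,0],[0,0,0]],[255,[0.021,0.104,0],[0,0,0]],[255,[0.03,0.121,0],[0,0,0]]]'
```

```text
time: 11.48
eef_pos: [535.7, -165.8, 31.2]
tcp_rot: [0.278, -3.128, -0.006]
wrist_force: [-0.4, 0.6, 0.3]
width: -0.0
time: 12.1
eef_pos: [523.7, -134.3, 33.0]
tcp_rot: [-0.28, 3.124, -0.003]
wrist_force: [3.0, -11.5, -4.1]
width: 0.1
```

```bash
python3 -m inch '[[255,[0.01,0.017,0],[0,0,0]],[255,[0.02,0.034,0],[0,0,0]],[255,[0.028,0.048,0],[0,0,0]],[255,[0.028,0.048,0],[0,0,0]]]';  cat >> h.py <<'E'
def polys(f,off=(190,180),size=(180,140),k=4):
    a=cv2.imread('pics/'+f)[off[1]:off[1]+size[1],off[0]:off[0]+size[0]]; a=cv2.resize(a,None,fx=k,fy=k,interpolation=cv2.INTER_CUBIC)
    g=cv2.cvtColor(a,cv2.COLOR_BGR2HSV); m=((g[...,2]>195)&(g[...,1]<40)).astype(np.uint8)
    for c in cv2.findContours(m,cv2.RETR_EXTERNAL,cv2.CHAIN_APPROX_NONE)[0]:
        if cv2.contourArea(c)>1500: print(cv2.contourArea(c),cv2.approxPolyDP(c,6,True)[:,0].tolist())
E
python3 - <<'E'
from h import *
polys('s4.png'); print('--'); polys('s3.png'); print('--'); grab('scene','s5.png'); polys('s5.png')
E
```

```text
time: 12.6
eef_pos: [514.9, -123.2, 34.1]
tcp_rot: [-0.282, 3.12, -0.01]
wrist_force: [2.0, -7.3, -4.3]
width: -0.3
9511.0 [[231, 355], [392, 405], [421, 337], [298, 299], [278, 315], [309, 335], [287, 360]]
3571.0 [[497, 175], [451, 162], [398, 201], [473, 222]]
2171.0 [[388, 146], [339, 132], [313, 180], [345, 181], [359, 171], [355, 152], [377, 161]]
--
14224.5 [[183, 337], [348, 402], [361, 397], [394, 339], [387, 330], [234, 280], [223, 283]]
7287.5 [[302, 171], [453, 227], [483, 180], [402, 150], [375, 169], [315, 155]]
--
14274.5 [[221, 334], [381, 407], [392, 403], [431, 345], [272, 278]]
7687.5 [[349, 176], [494, 236], [509, 229], [532, 192], [446, 155], [429, 171], [396, 169], [367, 155]]
```

```bash
sed -i 's/^JO=.*/JO=np.array([575,19.]); JA=.071/' h.py; python3 - <<'E'
from h import *
f=lambda x,y:(190+(x+.5)/4-.5,180+(y+.5)/4-.5)
c,th=restpose([f(219,336),f(389,408),f(536,190)],['rr','fr','fl'])
print(bot.get_state()['eef_pos']);at(c,th,(85,-88))
E
```

```text
centre [581.9 -48.1] th 0.169 jig [  2.2 -67.4] 0.098 res [[-1.2, 0.1], [-1.3, 0.1], [2.5, -0.2]]
push_r [671.8 -98.7]
push_l [ 514.  -125.6]
[ 514.86870281 -123.21959391   34.12691959]
[ 680.6 -120.5] (array([-0.545, -0.09 ,  0.015]), array([-0.002,  0.003,  0.002]))
```

```bash
python3 -m inch '[[255,[0.015,-0.06,0],[0,0,0]],[255,[0.02,-0.09,-0.18],[0,0,0]],[255,[0,-0.1,-0.36],[0,0,0]],[255,[-0.16,-0.1,-0.4],[0,0,0]],[255,[-0.34,-0.1,-0.4],[0,0,0]]]'; python3 - <<'E'
from h import *
print(bot.get_state()['eef_pos']);at((581.9,-48.1),.169,(85,-86))
E
```

```text
time: 13.28
eef_pos: [621.3, -135.0, 158.5]
tcp_rot: [-0.28, 3.116, -0.013]
wrist_force: [0.1, -0.7, 0.4]
width: -0.2
[ 621.25379315 -135.04272305  158.51966178]
[ 680.2 -118.6] (array([-0.198,  0.023,  0.427]), array([-0.003,  0.004,  0.002]))
```

```bash
python3 -m inch '[[255,[-0.19,0.02,0],[0,0,0]],[255,[-0.2,0.02,0.1],[-0.003,0.004,0]],[255,[-0.198,0.023,0.28],[-0.003,0.004,0]],[255,[-0.198,0.023,0.425],[-0.003,0.004,0]],[255,[-0.198,0.023,0.425],[-0.003,0.004,0]]]'; python3 -m inch '[[255,[0,0.04,0],[0,0,0]],[255,[0,0.065,0],[0,0,0]],[255,[0.003,0.08,0],[0,0,0]],[255,[0.006,0.095,0],[0,0,0]],[255,[0.008,0.105,0],[0,0,0]]]'
```

```text
time: 13.9
eef_pos: [676.7, -118.2, 28.5]
tcp_rot: [0.28, -3.121, -0.005]
wrist_force: [-1.2, 0.4, 0.0]
width: 0.3
time: 14.52
eef_pos: [673.5, -91.0, 30.9]
tcp_rot: [-0.282, 3.127, -0.006]
wrist_force: [8.5, -9.5, -5.9]
width: 0.2
```

```bash
python3 -m inch '[[255,[-0.015,-0.06,0],[0,0,0]],[255,[-0.02,-0.09,-0.18],[0,0,0]],[255,[0,-0.1,-0.36],[0,0,0]],[255,[0.16,-0.13,-0.42],[0,0,0]],[255,[0.34,-0.13,-0.42],[0,0,0]]]'; python3 - <<'E'
from h import *
grab('scene','s6.png'); polys('s6.png'); print(bot.get_state()['eef_pos'])
E
```

```text
time: 15.15
eef_pos: [581.5, -149.0, 160.3]
tcp_rot: [-0.282, 3.121, -0.011]
wrist_force: [-0.0, -0.6, -0.2]
width: -0.3
14198.0 [[230, 337], [235, 346], [391, 409], [405, 401], [439, 344], [283, 282], [270, 283]]
9487.0 [[350, 179], [499, 236], [535, 188], [390, 135]]
[ 570.47735105 -147.59705902  157.48241196]
```

```bash
python3 - <<'E'
from h import *
f=lambda x,y:(190+(x+.5)/4-.5,180+(y+.5)/4-.5)
c,th=restpose([f(228,339),f(399,408),f(538,187),f(387,133)],['rr','fr','fl','rl'])
at(c,th,(-80,-86))
E
```

```text
centre [580.1 -45.5] th 0.191 jig [  0.5 -64.7] 0.12 res [[-1.3, 0.4], [-1.1, -0.4], [2.2, -1.0], [0.3, 1.1]]
push_r [670.9 -94.2]
push_l [ 513.9 -124.6]
[ 517.9 -145.2] (array([0.169, 0.04 , 0.423]), array([-0.001, -0.002,  0.002]))
```

```bash
python3 -m inch '[[255,[0.17,0.03,0],[0,0,0]],[255,[0.172,0.04,0.1],[0,0,0]],[255,[0.17,0.04,0.28],[0,0,0]],[255,[0.17,0.04,0.42],[0,0,0]],[255,[0.17,0.04,0.42],[0,0,0]]]'; python3 -m inch '[[255,[0,0.04,0],[0,0,0]],[255,[0.002,0.06,0],[0,0,0]],[255,[0.005,0.077,0],[0,0,0]],[255,[0.008,0.094,0],[0,0,0]],[255,[0.011,0.111,0],[0,0,0]]]';  python3 -m inch '[[255,[0.002,0.017,0],[0,0,0]],[255,[0.004,0.032,0],[0,0,0]],[255,[0.004,0.045,0],[0,0,0]],[255,[0.004,0.045,0],[0,0,0]]]'; python3 - <<'E'
from h import *
grab('scene','s7.png'); polys('s7.png'); print(bot.get_state()['eef_pos'])
E
```

```text
time: 15.82
eef_pos: [515.3, -144.7, 29.8]
tcp_rot: [0.28, -3.118, -0.001]
wrist_force: [-0.6, -0.5, 0.7]
width: -0.1
time: 16.45
eef_pos: [508.2, -115.8, 31.4]
tcp_rot: [0.285, -3.121, 0.01]
wrist_force: [-2.6, -16.1, 0.3]
width: 0.1
time: 16.95
eef_pos: [504.1, -104.7, 32.1]
tcp_rot: [0.288, -3.12, 0.015]
wrist_force: [-3.4, -12.5, -3.1]
width: 0.1
14482.5 [[236, 333], [238, 341], [392, 418], [445, 357], [295, 282], [283, 284]]
8283.5 [[379, 185], [520, 252], [564, 208], [477, 166], [427, 178], [402, 161]]
[ 504.10474666 -104.64730222   32.04211197]
```

```bash
python3 - <<'E'
from h import *
f=lambda x,y:(190+(x+.5)/4-.5,180+(y+.5)/4-.5)
c,th=restpose([f(234,335),f(399,417),f(567,206)],['rr','fr','fl'])
at(c,th,(85,-86))
E
```

```text
centre [579.1 -34.5] th 0.093 jig [  0.3 -53.6] 0.022 res [[-1.0, -0.2], [-1.6, 0.5], [2.6, -0.3]]
push_r [664.8 -91.7]
push_l [ 505.5 -106.7]
[ 671.7 -112.2] (array([-0.545, -0.127, -0.   ]), array([-0.003, -0.003,  0.003]))
```

```bash
python3 -m inch '[[255,[0.001,0.015,0],[0,0,0]],[255,[0.002,0.028,0],[0,0,0]],[255,[0.002,0.028,0],[0,0,0]]]'; python3 -m inch '[[255,[0.015,-0.06,0],[0,0,0]],[255,[0.02,-0.09,-0.18],[0,0,0]],[255,[0,-0.1,-0.36],[0,0,0]],[255,[-0.16,-0.12,-0.4],[0,0,0]],[255,[-0.34,-0.12,-0.4],[0,0,0]]]'; python3 - <<'E'
from h import *
grab('scene','s8.png'); polys('s8.png'); 
print(bot.get_state()['eef_pos']);at((578.5,-32.5),.065,(85,-86))
E
```

```text
time: 17.38
eef_pos: [502.3, -100.4, 32.6]
tcp_rot: [0.294, -3.12, 0.026]
wrist_force: [-3.4, -21.9, -7.9]
width: 0.3
time: 18.0
eef_pos: [612.3, -115.2, 156.0]
tcp_rot: [0.293, -3.126, 0.03]
wrist_force: [0.2, -0.6, 0.2]
width: -0.1
14125.5 [[238, 333], [389, 418], [447, 358], [296, 280]]
10022.5 [[383, 186], [528, 255], [569, 212], [429, 143]]
[ 619.91664509 -114.01559995  155.39304793]
[ 668.9 -112.8] (array([-0.16 , -0.018,  0.416]), array([-0.006,  0.001,  0.005]))
```

```bash
python3 -m inch '[[255,[-0.16,-0.018,0],[-0.006,0,0]],[255,[-0.165,-0.018,0.1],[-0.006,0,0]],[255,[-0.16,-0.018,0.28],[-0.006,0,0]],[255,[-0.16,-0.018,0.415],[-0.006,0,0.005]],[255,[-0.16,-0.018,0.415],[-0.006,0,0.005]]]'; python3 -m inch '[[255,[0,0.04,0],[0,0,0]],[255,[0,0.06,0],[0,0,0]],[255,[0,0.07,0],[0,0,0]],[255,[0,0.08,0],[0,0,0]],[255,[0,0.08,0],[0,0,0]]]'
```

```text
time: 18.68
eef_pos: [665.7, -111.6, 28.5]
tcp_rot: [0.27, -3.127, -0.003]
wrist_force: [-0.6, 0.6, 0.3]
width: 0.2
time: 19.3
eef_pos: [663.0, -89.5, 30.1]
tcp_rot: [0.271, -3.13, 0.001]
wrist_force: [-0.3, -5.2, 4.0]
width: -0.1
```

```bash
python3 - <<'E'
from h import *
f=lambda x,y:(190+(x+.5)/4-.5,180+(y+.5)/4-.5)
restpose([f(236,334),f(395,418),f(572,210),f(426,141)],['rr','fr','fl','rl'])
grab('scene','s9.png'); polys('s9.png')
E
```

```text
centre [579.1 -32.7] th 0.069 jig [  0.4 -51.9] -0.002 res [[-1.2, 0.7], [-1.3, -0.2], [2.6, -0.4], [-0.1, -0.1]]
push_r [663.4 -92. ]
push_l [ 503.8 -103.1]
10401.5 [[241, 331], [389, 418], [446, 358], [321, 293], [306, 303], [336, 319], [313, 345]]
8022.0 [[406, 195], [528, 255], [571, 211], [461, 158], [443, 178], [428, 178]]
```

```bash
python3 -m inch '[[255,[0,0.01,0],[0,0,0]],[255,[0,0.018,0],[0,0,0]],[255,[0,0.018,0],[0,0,0]]]';python3 -m inch '[[255,[0,0.006,0],[0,0,0]],[255,[0,0.012,0],[0,0,0]],[255,[0,0.012,0],[0,0,0]]]'
```

```text
time: 19.73
eef_pos: [663.1, -89.3, 30.4]
tcp_rot: [-0.272, 3.128, -0.013]
wrist_force: [0.2, -17.2, -4.7]
width: -0.1
time: 20.1
eef_pos: [663.2, -89.5, 30.7]
tcp_rot: [-0.273, 3.127, -0.021]
wrist_force: [-0.2, -13.9, -4.8]
width: -0.1
```

```bash
python3 -m inch '[[255,[0,0.012,0],[0,0,0]],[255,[0,0.024,0],[0,0,0]],[255,[0,0.03,0],[0,0,0]]]';python3 - <<'E'
from h import *
grab('scene','s10.png'); polys('s10.png'); print(bot.get_state()['wrist_force'],bot.get_state()['eef_pos'])
E
```

```text
time: 20.48
eef_pos: [663.3, -89.2, 31.3]
tcp_rot: [-0.277, 3.125, -0.041]
wrist_force: [0.8, -34.9, -4.5]
width: 0.4
10141.0 [[241, 332], [389, 418], [445, 359], [327, 295], [311, 302], [339, 316], [322, 345], [259, 338], [250, 327]]
7486.0 [[417, 200], [528, 255], [571, 212], [470, 163]]
[  0.54981199 -30.87498234  -5.74811871] [663.23636395 -89.23609906  31.347753  ]
```

Right corner holds at 35 N without moving, so it is against the plate. Now I check the left one the same way.

```bash
python3 -m inch '[[255,[-0.015,-0.06,0],[0,0,0]],[255,[-0.02,-0.09,-0.18],[0.007,0,0]],[255,[0,-0.1,-0.36],[0.014,0,0]],[255,[0.16,-0.12,-0.42],[0.014,0,0]],[255,[0.34,-0.12,-0.42],[0.014,0,0]]]'; python3 - <<'E'
from h import *
grab('scene','s11.png'); polys('s11.png'); 
print(bot.get_state()['eef_pos']);at((578.8,-32),.07,(-80,-86))
E
```

```text
time: 21.15
eef_pos: [570.0, -140.0, 160.9]
tcp_rot: [-0.276, 3.113, -0.112]
wrist_force: [-0.9, -0.9, -0.5]
width: -0.0
14279.5 [[238, 333], [389, 418], [447, 358], [296, 279]]
9965.5 [[384, 185], [527, 256], [569, 210], [430, 144]]
[ 558.69049359 -138.81788199  157.99085228]
[ 505.  -123.4] (array([0.165, 0.111, 0.418]), array([-0.022, -0.002,  0.001]))
```

```bash
python3 -m inch '[[255,[0.17,0.05,0],[-0.022,0,0]],[255,[0.17,0.085,0.1],[-0.022,0,0]],[255,[0.165,0.095,0.28],[-0.022,0,0]],[255,[0.165,0.1,0.418],[-0.022,0,0]],[255,[0.165,0.1,0.418],[-0.022,0,0]]]'; python3 -m inch '[[255,[0,0.04,0],[0,0,0]],[255,[0,0.06,0],[0,0,0]],[255,[0,0.07,0],[0,0,0]],[255,[0,0.08,0],[0,0,0]],[255,[0,0.085,0],[0,0,0]]]'
```

```text
time: 21.82
eef_pos: [503.5, -125.4, 29.0]
tcp_rot: [0.276, -3.119, -0.006]
wrist_force: [0.2, 0.7, 0.9]
width: 0.4
time: 22.45
eef_pos: [499.7, -100.9, 29.8]
tcp_rot: [0.277, -3.12, -0.004]
wrist_force: [-1.9, -5.9, 3.1]
width: -0.3
```

```bash
python3 -m inch '[[255,[0,0.012,0],[0,0,0]],[255,[0,0.022,0],[0,0,0]],[255,[0,0.03,0],[0,0,0]],[255,[0,0.03,0],[0,0,0]]]';  python3 - <<'E'
from h import *
a=grab('side','s12.png')[110:300,190:350]; cv2.imwrite('pics/s12c.png',cv2.resize(a[...,::-1],None,fx=3.1,fy=3.1,interpolation=cv2.INTER_CUBIC))
E
```

```text
time: 22.95
eef_pos: [499.8, -100.1, 30.5]
tcp_rot: [0.285, -3.121, 0.015]
wrist_force: [-7.1, -39.3, -2.2]
width: 0.1
```

View pics/s12c.png

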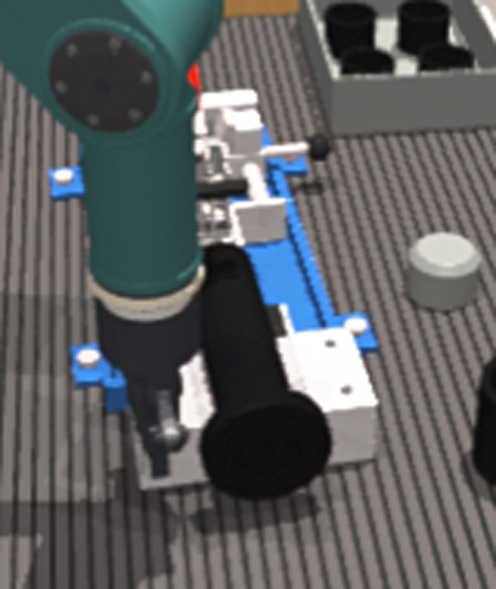

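The rest looks square against the plate with the pipe still in its V, and the 39 N push did not move it. Next the clamp handle: check its place and work out the way there.

```bash
python3 -m inch '[[255,[0.015,-0.06,0],[0,0,0]],[255,[0.02,-0.09,-0.18],[0,0,0]],[255,[0.02,-0.1,-0.38],[0,0,0]],[255,[0.02,-0.1,-0.58],[0,0,-0.01]],[255,[0.02,-0.1,-0.8],[0,0,0.02]]]'; python3 - <<'E'
from h import *
g=JO+258*np.array([-np.sin(JA),np.cos(JA)]); print('grip',g,proj('side',[*g,179]),'seen 249.7,133', proj('scene',[*g,179]))
im=cv2.imread('pics/scene0.png').astype(int); m=(im[...,2]>110)&(im[...,1]<70)&(im[...,0]<70); m[:200]=0; ys,xs=np.nonzero(m); print(xs.mean(),ys.mean(),len(xs))
s=JO+325*np.array([-np.sin(JA),np.cos(JA)]); print(bot.get_state()['eef_pos'],s,cmd([*s,270],3.213))
E
```

```text
time: 23.62
eef_pos: [500.3, -128.2, 269.1]
tcp_rot: [0.183, -3.129, 0.014]
wrist_force: [0.6, -0.6, -1.3]
width: 0.0
grip [556.69738629 276.34998413] [250.43968141 131.58693941] seen 249.7,133 [448.42494486 272.19241836]
443.96153846153845 273.72435897435895 156
[ 500.33531636 -128.21335972  269.06561532] [551.94438196 343.18118156] (array([-0.354,  1.541, -0.02 ]), array([-0.003, -0.003,  0.014]))
```

```bash
python3 -m inch '[[255,[-0.05,0.2,-0.05],[0,0,0.014]],[255,[-0.09,0.4,-0.05],[0,0,0.014]],[255,[-0.14,0.6,-0.05],[0,0,0.014]],[255,[-0.18,0.8,-0.05],[0,0,0.014]],[255,[-0.23,1.0,-0.05],[0,0,0.014]]]'; python3 - <<'E'
from h import *
s=JO+328*np.array([-np.sin(JA),np.cos(JA)]); print(bot.get_state()['eef_pos'],cmd([*s,270],3.213))
E
```

```text
time: 24.25
eef_pos: [533.7, 179.8, 280.9]
tcp_rot: [0.114, -3.132, 0.015]
wrist_force: [1.1, -0.6, -0.0]
width: -0.1
[533.66756674 179.84084667 280.88856559] (array([-0.1  ,  0.549,  0.03 ]), array([-0.003, -0.003,  0.   ]))
```

```bash
python3 -m inch '[[255,[-0.03,0.2,0],[0,0,0]],[255,[-0.07,0.4,0],[0,0,0]],[255,[-0.1,0.55,0],[-0.003,-0.003,0]],[255,[-0.1,0.55,0.2],[-0.003,-0.003,0]],[255,[-0.1,0.55,0.4],[-0.003,-0.003,0]]]'; python3 - <<'E'
from h import *
s=JO+328*np.array([-np.sin(JA),np.cos(JA)]); print(bot.get_state()['eef_pos'],cmd([*s,157],3.213))
a=grab('scene','s13.png')[150:330,330:560]; cv2.imwrite('pics/s13c.png',cv2.resize(a[...,::-1],None,fx=3.3,fy=3.3,interpolation=cv2.INTER_CUBIC))
E
```

```text
time: 24.88
eef_pos: [551.0, 346.5, 158.2]
tcp_rot: [-0.116, 3.136, 0.002]
wrist_force: [0.3, 1.3, 0.2]
width: -0.3
[551.02502193 346.54250697 158.22215898] (array([-0.002, -0.001,  0.004]), array([0.   , 0.001, 0.001]))
```

View pics/s13c.png

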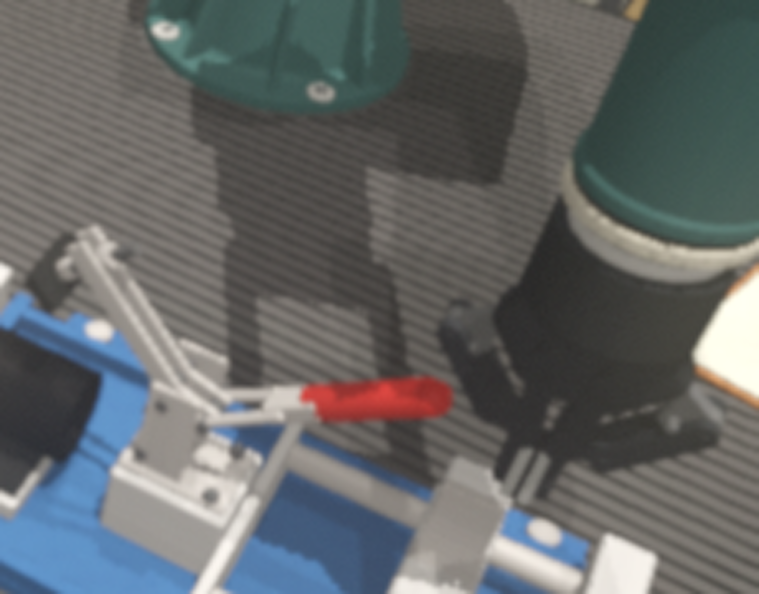

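The picture shows the finger tips at (520,490), behind the red grip's end (440,397). The knuckles bulge along the jaw direction, so I'll turn the tool a quarter turn to push with its narrow side.

```bash
python3 - <<'E'
from h import *
print(bot.get_state()['joint_pos'])
s=JO+328*np.array([-np.sin(JA),np.cos(JA)])
for y in(3.213-np.pi/2,3.213+np.pi/2): print(cmd([*s,167],y))
E
```

```text
[ 4.54741993e-01  5.04316768e-01  1.48796906e+00 -2.04491793e-04
  1.16067276e+00 -1.18896821e+00]
(array([-0.021,  0.008, -0.06 ]), array([-0.004, -0.002,  0.5  ]))
(array([-0.021,  0.008, -0.06 ]), array([ 0.002, -0.004, -0.499]))
```

```bash
python3 -m inch '[[255,[0,0,-0.06],[0,0,0.055]],[255,[0,0,-0.06],[0,0,0.11]],[255,[0,0,-0.06],[0,0,0.165]],[255,[0,0,-0.06],[0,0,0.22]],[255,[0,0,-0.06],[0,0,0.275]]]'; python3 -m inch '[[255,[0,0,0],[0,0,0.055]],[255,[0,0,0],[0,0,0.11]],[255,[0,0,0],[0,0,0.165]],[255,[0,0,0],[0,0,0.22]],[255,[0,0,0],[0,0,0.23]]]';python3 - <<'E'
from h import *
s=bot.get_state();print(s['eef_pos'],s['wrist_force'])
for y,z in((295,167),(265,202),(231,225),(193,236),(186,236)):
    q=JO+y*np.array([-np.sin(JA),np.cos(JA)]); print(y,cmd([*q,z],1.642))
E
```

```text
time: 25.55
eef_pos: [545.7, 343.2, 168.1]
tcp_rot: [-1.216, -2.889, 0.014]
wrist_force: [-0.5, -0.5, -0.3]
width: 0.0
time: 26.18
eef_pos: [545.9, 343.2, 169.1]
tcp_rot: [-2.162, -2.274, 0.016]
wrist_force: [-0.6, 0.7, 0.4]
width: 0.0
[545.91767719 343.1850128  169.08653821] [-0.59355537  0.68631671  0.35831908]
295 (array([-0.101,  0.022,  0.007]), array([-0.003,  0.001, -0.007]))
265 (array([-0.201,  0.023, -0.109]), array([-0.003,  0.001, -0.007]))
231 (array([-0.315,  0.025, -0.185]), array([-0.003,  0.001, -0.007]))
193 (array([-0.442,  0.027, -0.221]), array([-0.003,  0.001, -0.007]))
186 (array([-0.465,  0.027, -0.221]), array([-0.003,  0.001, -0.007]))
```

```bash
python3 -m inch '[[255,[-0.05,0.022,0],[-0.003,0,-0.007]],[255,[-0.09,0.022,0],[-0.003,0,-0.007]],[255,[-0.125,0.022,-0.03],[-0.003,0,-0.007]],[255,[-0.165,0.023,-0.07],[-0.003,0,-0.007]],[255,[-0.2,0.023,-0.109],[-0.003,0,-0.007]]]'; python3 - <<'E'
from h import *
s=bot.get_state();print(s['eef_pos'],s['wrist_force'])
for y,z in((265,202),(248,215),(231,225),(212,232),(193,236),(186,236)):
    q=JO+y*np.array([-np.sin(JA),np.cos(JA)]); print(y,cmd([*q,z],1.642))
E
```

```text
time: 26.8
eef_pos: [556.1, 285.9, 204.3]
tcp_rot: [2.138, 2.302, 0.001]
wrist_force: [0.3, 2.3, 1.5]
width: 0.2
[556.10939442 285.88073092 204.29889631] [0.26159776 2.27216459 1.53248816]
265 (array([-0.008, -0.   ,  0.008]), array([ 0.   , -0.   ,  0.001]))
248 (array([-0.065, -0.   , -0.036]), array([ 0.   , -0.   ,  0.001]))
231 (array([-0.122, -0.001, -0.069]), array([ 0.   , -0.   ,  0.001]))
212 (array([-0.185, -0.001, -0.092]), array([ 0.   , -0.   ,  0.001]))
193 (array([-0.248, -0.001, -0.106]), array([ 0.   , -0.   ,  0.001]))
186 (array([-0.272, -0.001, -0.106]), array([ 0.   , -0.   ,  0.001]))
```

```bash
python3 -m inch '[[255,[-0.04,0,-0.018],[0,0,0]],[255,[-0.07,0,-0.038],[0,0,0]],[255,[-0.1,0,-0.055],[0,0,0]],[255,[-0.13,0,-0.07],[0,0,0]],[255,[-0.16,0,-0.085],[0,0,0]]]'; python3 - <<'E'
from h import *
grab('side','s14.png');s=bot.get_state();print(s['eef_pos'],s['wrist_force'])
for y,z in((205,233),(193,236),(186,236)):
    q=JO+y*np.array([-np.sin(JA),np.cos(JA)]); print(y,cmd([*q,z],1.642))
E
```

```text
time: 27.42
eef_pos: [559.5, 237.1, 229.6]
tcp_rot: [-2.138, -2.301, -0.0]
wrist_force: [0.5, -0.5, -0.2]
width: -0.2
[559.91431409 236.2621201  230.30741914] [ 0.61364474 -0.30238262  0.80668948]
205 (array([-0.043, -0.001, -0.009]), array([0.   , 0.   , 0.001]))
193 (array([-0.083, -0.001, -0.019]), array([0.   , 0.   , 0.001]))
186 (array([-0.106, -0.001, -0.019]), array([0.   , 0.   , 0.001]))
```

No force now, so I look before going on.

```bash
python3 - <<'E'
from h import *
a=grab('scene','s15.png')[120:330,330:560]; cv2.imwrite('pics/s15c.png',cv2.resize(a[...,::-1],None,fx=2.8,fy=2.8,interpolation=cv2.INTER_CUBIC))
E
```

```text
(no output)
```

View pics/s15c.png

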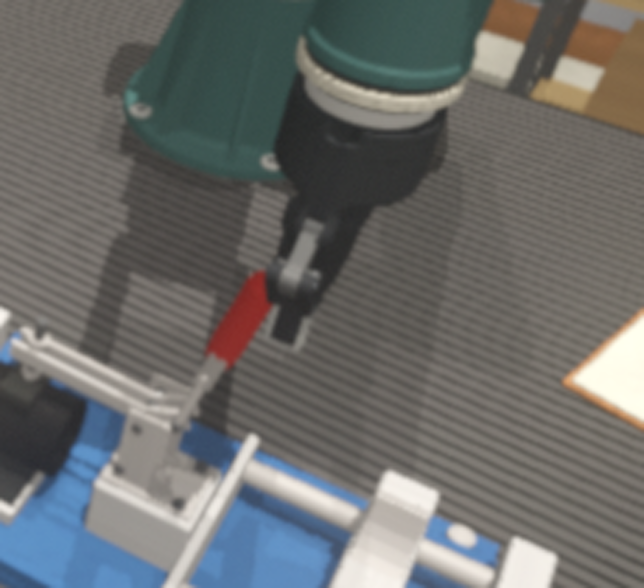

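The handle (red, 240,315) is well up and the arm nearly level, with the finger behind the grip's end. I continue to the stop.

```bash
python3 -m inch '[[255,[-0.025,0,-0.007],[0,0,0]],[255,[-0.05,0,-0.012],[0,0,0]],[255,[-0.075,0,-0.017],[0,0,0]],[255,[-0.095,0,-0.019],[0,0,0]],[255,[-0.11,0,-0.019],[0,0,0]]]'
```

```text
time: 28.15
eef_pos: [562.3, 204.5, 236.0]
tcp_rot: [-2.139, -2.3, -0.004]
wrist_force: [-1.5, 7.3, 0.7]
width: 0.1
```

```bash
python3 -m inch '[[255,[-0.015,0,0],[0,0,0]],[255,[-0.03,0,0],[0,0,0]],[255,[-0.03,0,0],[0,0,0]]]'; python3 -m inch '[[255,[-0.012,0,0],[0,0,0]],[255,[-0.025,0,0],[0,0,0]],[255,[-0.025,0,0],[0,0,0]]]'
```

```text
time: 28.52
eef_pos: [562.6, 200.5, 236.5]
tcp_rot: [-2.135, -2.294, -0.015]
wrist_force: [-1.5, 17.2, 0.7]
width: -0.1
time: 28.9
eef_pos: [562.6, 199.4, 236.7]
tcp_rot: [-2.129, -2.288, -0.028]
wrist_force: [-2.1, 21.4, -0.7]
width: -0.1
```

```bash
python3 -m inch '[[255,[0.04,0,0],[0,0,0]],[255,[0.15,0,0],[0,0,0]],[255,[0.35,0,0],[0,0,0]],[255,[0.5,0,-0.1],[0,0,0]],[255,[0.6,0.1,-0.2],[0,0,0]]]'; python3 - <<'E'
from h import *
a=grab('scene','s16.png'); polys('s16.png')
u=JO+166*np.array([-np.sin(JA),np.cos(JA)]); print('grip closed proj',proj('scene',[*u,241]),proj('side',[*u,241]))
b=grab('side','s17.png')
for n,im in(('scene',a),('side',b)):
    m=(im[...,0]>110)&(im[...,1]<70)&(im[...,2]<70); m[:100 if n=='side' else 180]=0; m[:,:200]=0; ys,xs=np.nonzero(m); print(n,xs.mean(),ys.mean(),len(xs))
A=cv2.resize(a[170:330,200:480,::-1],None,fx=2,fy=2,interpolation=cv2.INTER_CUBIC); B=cv2.resize(b[100:300,190:300,::-1],(176,320),interpolation=cv2.INTER_CUBIC)
cv2.imwrite('pics/fin.png',np.hstack([A,B]))
print(bot.get_state()['eef_pos'])
E
```

```text
time: 29.52
eef_pos: [577.7, 381.3, 301.5]
tcp_rot: [-2.126, -2.291, -0.025]
wrist_force: [0.9, -0.2, 1.1]
width: -0.0
14771.5 [[237, 332], [391, 419], [448, 356], [296, 279]]
10731.5 [[382, 184], [526, 257], [572, 211], [430, 142]]
grip closed proj [404.55383937 224.49039818] [254.62608966 126.93516422]
scene 404.20512820512823 227.67236467236467 351
side 401.1674418604651 177.36046511627907 430
[583.38420605 383.53271483 304.88286421]
```

View pics/fin.png

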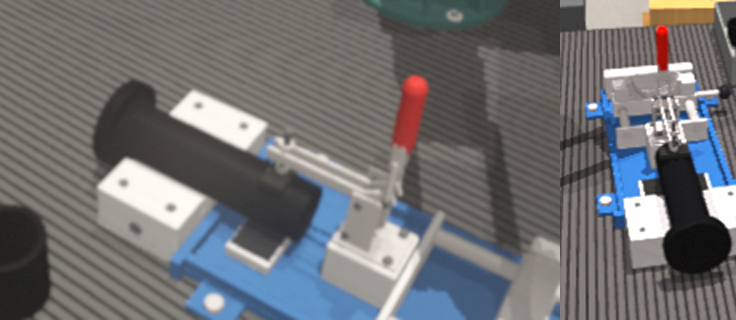

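The handle is upright at scene pixel (404,228), against a predicted (404.5,224.5) when closed. The arm is level with its foot on the pipe, and the rest is still against the plate.

```bash
python3 - <<'E'
from h import *
from station import job_done
f=lambda x,y:(190+(x+.5)/4-.5,180+(y+.5)/4-.5)
restpose([f(235,333),f(396,419),f(575,209),f(427,140)],['rr','fr','fl','rl'])
print(job_done())
E
```

```text
centre [578.4 -32.6] th 0.067 jig [ -0.3 -51.7] -0.004 res [[-0.6, -0.1], [-0.5, 0.6], [1.4, 0.1], [-0.4, -0.6]]
push_r [662.6 -92. ]
push_l [ 503.  -102.8]
the job is handed in; nothing more can be done
None
```

I walked the rest up to the stop plate by pushing its rear corners in turn, then swung the clamp handle upright to its stop. I handed the job in at about 30 s of robot time, with the arm drawn clear.

**Rest:** The last camera fix put it 0.3 mm off the jig's middle, 0.004 rad out of square, and at y −51.7 mm (home is −50). That 1.7 mm is within the camera error. Both corners also stood firm when pushed, at 35 N on the right and 39 N on the left, so I take its front as flush.

**Clamp:** After the arm let go, the handle stayed upright within about 3 px of its predicted closed place. The pressing arm was level, with its foot on the pipe's end over the padded bar. The force had risen to 21 N at the stop.

**Not measured:** I checked the pipe's position in the V and the bystanders only by eye in the pictures. My colour mask for the grip failed in the last side picture (it caught something else), so the handle check rests on the scene camera and on that picture by eye.

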